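# Wedge the work stop into the welding fixture's tapered dovetail way

### The job

Fit the loose steel work stop to the welding fixture: set its dovetailed foot on the plate in front of the mouth of the tapered way, narrow end first, and slide it along until it wedges tight between the two rails. Push it home firmly by feel, but do not ram it, then let go and leave it standing wedged there by itself; leave the other things on the bench alone.

Things in the scene. Friction and masses are not known exactly. Their poses are not given: they have to be found in the camera images.
- stop: loose bare-steel work stop, 0.45 to 0.7 kg: tapered dovetail foot 90 mm long, 14 mm high, underside 61 mm wide at the wide end, 51 mm at the narrow end (3 degrees a side), flanks leaning in 15 degrees going up; an upright plate across its middle. Origin: centre of the underside, below the plate's middle; x points along the foot to the narrow end, which leads into the way; z up
- stop_plate (a point): middle of the top edge of the stop's upright plate, 50 mm above the foot's underside; axes as the stop's. The plate is 12 mm thick along the stop's x, 40 mm wide along y and stands 36 mm clear above the foot: the part to grip, low down, so that the push does not rock the foot
- fixture: fixed grey plate 270 x 130 x 10 mm on the bench; on its +x half two steel rails (130 mm long, 16 mm high) form a tapered, undercut way. Origin: centre of the plate's underside; x runs along the middle of the way from its open mouth to its narrow end; z up. The -x half (x -135 to 0 mm) is flat and free, 10 mm above the bench: the foot is set down there
- way_mouth (a point): middle of the way's mouth, on the plate's top, 10 mm above the bench, at fixture x = y = 0; axes as the fixture's. The way is 62 mm wide at the plate here, narrowing 3 degrees a side to +x, undercut to match the foot. The foot wedges with its origin 40 to 85 mm past this point by the gib's setting: it must be felt
- rail: the fixed rail, on the fixture's +y side. Origin and axes: the fixture's. 130 mm long, 16 mm high, like the gib
- gib: rail on the fixture's -y side, set in or out up to 2 mm (differs each time), backed by spring washers (50 N/mm). Origin: the fixture's when set to the middle; axes the same. The foot slides with a few N of drag until it touches both rails; then the push rises over the last few mm. Some 14 N along the way wedges it so that it stays when let go; over 20 N may strain the gib
- offcut: bystander: steel angle offcut, 80 mm long, legs 40 mm, 4 mm thick, one leg flat and one upright. Origin: centre of its underside
- pipe: bystander: rusty pipe stub standing upright, 60 mm outside diameter, 90 mm high. Origin: centre of its underside
- disc: bystander: dark grinding disc lying flat, 100 mm in diameter, 12 mm thick. Origin: centre of its underside
- spanner: bystander: steel spanner lying flat, 190 mm long along its x, 8 mm thick. Origin: middle of its underside
Not all that is in view belongs to the job. Several things look just like the stop: the one meant starts nearest to the robot's base.

How it is judged:
By the outcome, as a careful person would: the job done as asked, in the order asked, and still so for the second after the job is handed in, with the robot touching nothing.
It also fails if it takes over 72 s, if anything falls off the work surface, if the arm or the gripper's body presses on something with over 40 N, if the wrist force passes 120 N, or if a joint passes its speed limit or range.

### The arm

A 6-joint arm with a two-finger parallel gripper is mounted at the origin on the work surface. World frame = base frame: x ahead of the robot, y to its left, z up, the work surface at z = 0. Lengths are in m, angles in rad, forces in N, time in s.
With the tool pointing down it reaches from about 0.4 to 0.825 m from the base axis. Payload 7 kg.
Tool frame: the origin (TCP) lies between the finger pads; the fingertips stand 25 mm ahead of it and the grasp point (between the pads) lies 6 mm ahead of it (arm.tip_extent is the z of the fingertips in the tool frame, in m); z points along the fingers, x is the direction in which the jaws open and shut, and the axes are right-handed (so a half turn about z gives the same grasp; the last joint's range is limited). The gripper opens to 88 mm and grips with 3 to 60 N. Pads are 19 mm wide; open, the fingers measure 130 mm over their backs; the gripper's body (78 mm by 193 mm) begins 47 mm behind the grasp point.
Start: joints at [1.441, 0.359, 0.012, 0, -1.224, -0.288], TCP at [0.274, 0.617, 0.252] pointing down, gripper open.
Joint ranges: [-3.07, 3.07], [-1.43, 2.12], [-1.02, 1.25], [-3.03, 1.67], [-3.05, -0], [-3.03, 3.03]. Speed limits (rad/s): [2.39, 2.39, 3.01, 3.14, 3.14, 3.14].

### API

Orientations are given as [roll, pitch, yaw] about the fixed x, y, z axes, in that order (R = Rz(yaw) Ry(pitch) Rx(roll)).
In Python, from station import monitor, grab_frame, job_done, arm gives the robot as it stands.
- The arm moves only by the shell command python3 -m jog 'ROWS' [FORCE]. ROWS is JSON, a list that holds one entry, the list of rows, each a list of 7 numbers: the shift along the world's x, y, z in m, then the turn, a rotation vector about the world's x, y, z in rad, then the opening, from 0 (shut) to 1 (fully open). In form: [[[dx, dy, dz, ax, ay, az, claw], ...]]. A call has 1 to 20 rows; each row shifts and turns the commanded pose from where the row before left it; what a row does not reach is not made up. A row lasts 1/8 s, in which the tool goes at most 62.5 mm and 10.7 degrees, less where a joint would pass 70% of its speed; a pose out of reach is approached as far as the arm can. A call is refused whole if a number of a shift passes 0.0625 or a number of a turn 0.188, either way. A call with a gripper value outside its range is refused whole. The fingers move at their own pace and stop on an object; FORCE is the grip in N (left out, the last holds). Time passes only in rows, so rows that do not move let the fingers close. It gives the time, the measured TCP pose, the force and the opening at its end, in the units of the state.
- monitor.get_state(): the state, without advancing time (a new reading comes with each control period).
- grab_frame(name): name is "side" or "top"; returns a dict with "pixels" (384x512x3 uint8, red, green, blue), "K" (3x3 intrinsics, pixels), "view" (4x4, takes a point from world to camera coordinates). Camera axes: x right, y down, z forward; pixel columns grow to the right and rows downward; lengths in m; the calibration is good to about 2 mm. A picture is of the moment at which its call begins. There is no depth.
- job_done(): hands the job in, once; it reports no verdict.
The state is a dict: "t": time; "q": joint angles; "qd": joint speeds; "joint_efforts": joint torques, N m; "eef_pos": TCP position; "ee_rot": TCP orientation; "force": force on the tool from outside, world axes, zero at the start; "moment": the same for the moment, N m; "width": finger opening in m.
Only numpy, scipy, OpenCV 4.12 (cv2) and the standard library are available. Lean on these libraries where they do the work, as an engineer would, in place of code of your own. Each camera call takes 0.05 s, during which the arm holds its last target.

## Working session

There is one attempt and no reset: what is moved stays moved. The work goes in short steps, Python scripts to look and compute and a shell command to move; the robot and the scene stay as the last step left them, time stands still between calls to the robot, and variables do not carry over. Pictures are saved under pics/ and viewed, and the job is handed in when it is done.

```bash
mkdir -p pics; ls; cat > h.py <<'E'
import numpy as np, cv2
from station import monitor, grab_frame, arm
def snap(n,fn):
    f=grab_frame(n); cv2.imwrite(f'pics/{fn}.png',f['pixels'][:,:,::-1]); np.savez(f'pics/{fn}.npz',p=f['pixels'],K=f['K'],V=f['view']); return f
def load(fn):
    d=np.load(f'pics/{fn}.npz'); return d['p'],d['K'],d['V']
def proj(P,K,V):
    P=np.atleast_2d(P); c=(V[:3,:3]@P.T).T+V[:3,3]; u=(K@c.T).T; return u[:,:2]/u[:,2:]
def ray(px,K,V):
    d=V[:3,:3].T@np.linalg.inv(K)@np.array([px[0],px[1],1.]); o=-V[:3,:3].T@V[:3,3]; return o,d/np.linalg.norm(d)
def atz(px,z,K,V):
    o,d=ray(px,K,V); return o+d*(z-o[2])/d[2]
def tri(p1,c1,p2,c2):
    o1,d1=ray(p1,*c1);o2,d2=ray(p2,*c2)
    A=np.stack([d1,-d2],1); s=np.linalg.lstsq(A,o2-o1,rcond=None)[0]
    a=o1+s[0]*d1;b=o2+s[1]*d2; return (a+b)/2,np.linalg.norm(a-b)
E
python3 - <<'E'
from h import *
for n in('side','top'):
    f=snap(n,n+'0'); print(n,f['K'].tolist(),np.round(f['view'],3).tolist())
s=monitor.get_state();print(s)
for n in('side','top'):
    i=cv2.imread(f'pics/{n}0.png');cv2.imwrite(f'pics/{n}0b.png',cv2.resize(i,(800,600),interpolation=cv2.INTER_CUBIC))
E
```

```text
pics
side [[436.4842426368691, 0.0, 251.60554762762627], [0.0, 436.4842426368691, 198.46446724934125], [0.0, 0.0, 1.0]] [[-0.744, -0.668, -0.001, 0.337], [-0.519, 0.579, -0.629, 0.455], [0.42, -0.467, -0.778, 0.855], [0.0, 0.0, 0.0, 1.0]]
top [[370.3637812150683, 0.0, 253.74806479824164], [0.0, 370.3637812150683, 182.2184848966141], [0.0, 0.0, 1.0]] [[0.022, -1.0, -0.008, -0.185], [-0.988, -0.021, -0.15, 0.601], [0.15, 0.012, -0.989, 0.907], [0.0, 0.0, 0.0, 1.0]]
{'t': 0.1, 'q': array([ 1.44109239e+00,  3.59317425e-01,  1.11372071e-02, -3.03447967e-04,
       -1.22408036e+00, -2.88083743e-01]), 'qd': array([ 8.26640337e-04, -1.44947600e-03,  2.14707415e-03,  1.48031883e-04,
        1.66821913e-06,  1.56699939e-03]), 'joint_efforts': array([-1.60397856e-03, -5.84162235e+01,  2.93747860e+01,  7.01541960e+00,
        1.01500683e-02, -4.83405665e-05]), 'eef_pos': array([0.27374504, 0.61656141, 0.25071008]), 'ee_rot': array([-3.14145012e+00, -1.48496473e-03, -1.98868744e+00]), 'force': array([-0.91690407, -0.21044919, -0.47170077]), 'moment': array([-0.00257018, -0.00592996,  0.0481695 ]), 'width': 0.08813328286672062}
```

View pics/side0b.png

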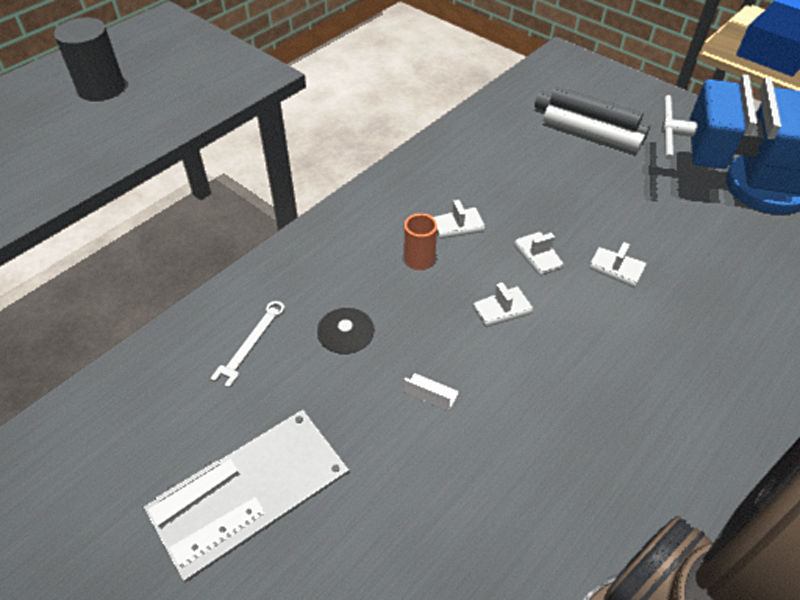

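View pics/top0b.png

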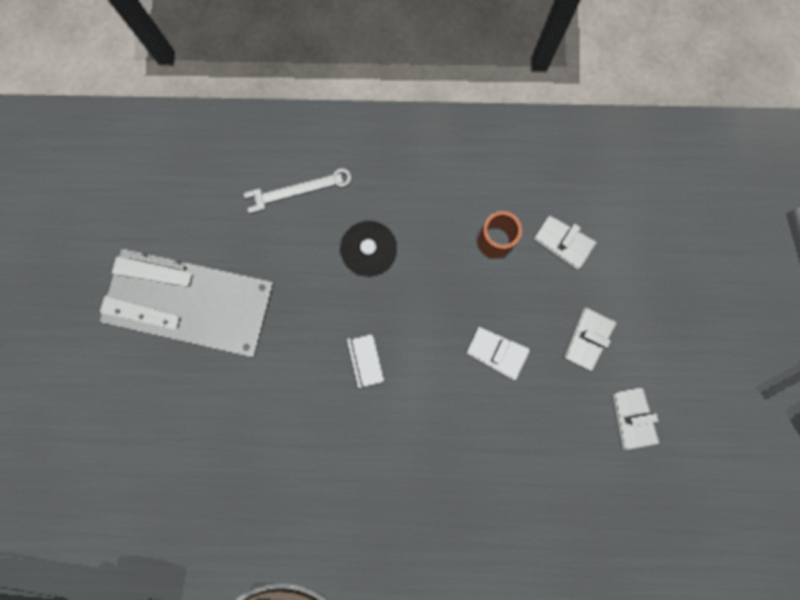

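Top view (800x600): there are four stop look-alikes, at (565,242), (591,338), (498,353) and (636,418). The fixture is at (187,303) with its open half to the right. I'll compare their distances to the base.

```bash
python3 - <<'E'
from h import *
p,K,V=load('top0')
for n,c in dict(A=(565,242),B=(591,338),C=(498,353),D=(636,418),fix=(187,303),pipe=(497,245),off=(366,360),disc=(368,248),sp=(298,188)).items():
    w=atz(np.array(c)*.64,0.012,K,V);print(n,np.round(w,3),round(np.hypot(w[0],w[1]),3))
p1,K1,V1=load('side0')
def crop(p,K,V,P,r,fn,s):
    c=proj(P,K,V)[0].astype(int);print(fn,c-r)
    q=p[max(0,c[1]-r):c[1]+r,max(0,c[0]-r):c[0]+r,::-1];cv2.imwrite(f'pics/{fn}.png',cv2.resize(q,None,fx=s,fy=s,interpolation=cv2.INTER_CUBIC)); return q
C=atz(np.array((498,353))*.64,0.012,K,V);D=atz(np.array((636,418))*.64,0.012,K,V);F=atz(np.array((187,303))*.64,0.012,K,V)
def tile(fn,P,r,s):
    ims=[]
    for (p_,K_,V_) in((p,K,V),(p1,K1,V1)):
        c=proj(P,K_,V_)[0].astype(int);c=np.maximum(c,r);print(fn,c-r)
        ims.append(cv2.resize(p_[c[1]-r:c[1]+r,c[0]-r:c[0]+r,::-1],(2*r*s,2*r*s),interpolation=cv2.INTER_CUBIC))
    cv2.imwrite(f'pics/{fn}.png',np.hstack(ims))
tile('cC',C,32,6);tile('cD',D,32,6);tile('cF',F,66,3)
E
```

```text
A [ 0.69  -0.459  0.012] 0.829
B [ 0.527 -0.499  0.012] 0.725
C [ 0.498 -0.343  0.012] 0.605
D [ 0.397 -0.569  0.012] 0.694
fix [0.571 0.184 0.012] 0.6
pipe [ 0.683 -0.342  0.012] 0.764
off [ 0.482 -0.123  0.012] 0.497
disc [ 0.673 -0.121  0.012] 0.684
sp [0.777 0.005 0.012] 0.777
cC [286 193]
cC [289 162]
cD [375 235]
cD [363 136]
cF [ 53 127]
cF [ 93 244]
```

View pics/cC.png

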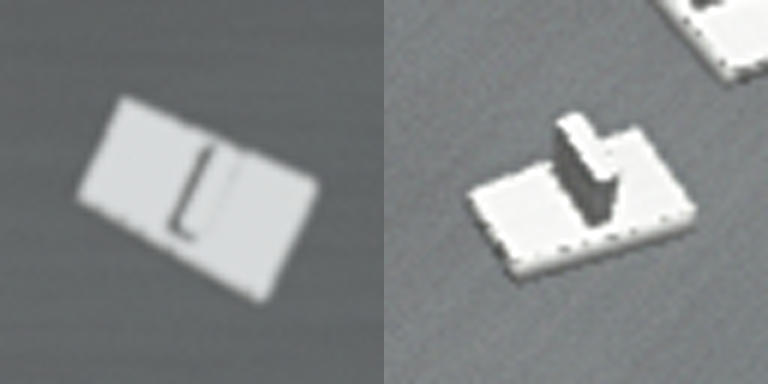

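View pics/cF.png

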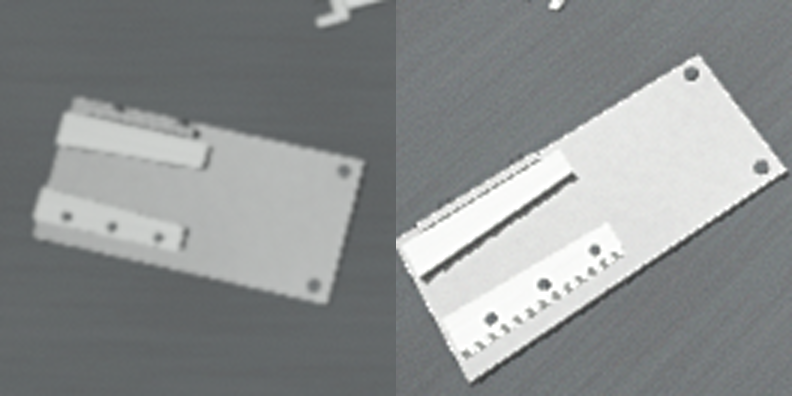

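Candidates by distance to the base: C (498,353) 0.605 m, D (636,418) 0.694 m, B (591,338) 0.725 m, A (565,242) 0.829 m. C is the nearest. The close crop confirms it is a stop, with its narrow end on the left, facing the fixture. Next I'll fit models to both views.

```bash
cat > fit.py <<'E'
from h import *
from scipy.optimize import minimize
t=np.tan(np.radians(15))*14
def foot():
    return np.array([(x,s*(w/2-k),z) for x,w in((45,51),(-45,61)) for s in(1,-1) for z,k in((0,0),(14,t))])/1e3
def plate(): return np.array([(x,y,z) for x in(-6,6) for y in(-20,20) for z in(14,50)])/1e3
def box(a,b): return np.array([(x,y,z) for x in(a[0],b[0]) for y in(a[1],b[1]) for z in(a[2],b[2])])/1e3
def tf(P,x,y,z,yaw):
    c,s=np.cos(yaw),np.sin(yaw); return P@np.array([[c,s,0],[-s,c,0],[0,0,1]])+[x,y,z]
S=8
def render(parts,pose,K,V,r):
    x0,y0,x1,y1=r; m=np.zeros(((y1-y0)*S,(x1-x0)*S),np.uint8)
    for P in parts:
        u=(proj(tf(P,*pose),K,V)+.5-[x0,y0])*S-.5
        h=cv2.convexHull(u.astype(np.float32)); cv2.fillConvexPoly(m,np.round(h*16).astype(np.int32),255,shift=4)
    return cv2.resize(m,None,fx=1/S,fy=1/S,interpolation=cv2.INTER_AREA)/255.
def target(p,r,lo,hi):
    x0,y0,x1,y1=r; g=p[y0:y1,x0:x1].mean(2); return np.clip((g-lo)/(hi-lo),0,1)
def rect(parts,pose,K,V,m=8):
    u=proj(tf(np.vstack(parts),*pose),K,V);a=np.floor(u.min(0)-m).astype(int);b=np.ceil(u.max(0)+m).astype(int)
    a=np.maximum(a,0);b=np.minimum(b,[512,384]);return a[0],a[1],b[0],b[1]
def fit(parts,pose,views,fixz=True,lo=115,hi=200,sil=None):
    tg=[]
    for p,K,V in views:
        r=rect(parts,pose,K,V); tt=target(p,r,lo,hi)
        if sil: # drop other bright blobs
            n,l=cv2.connectedComponents((tt>.5).astype(np.uint8)); rm=render(parts,pose,K,V,r)>.5
            k=np.bincount(l[rm&(l>0)],minlength=n).argmax(); bad=(l>0)&(l!=k); tt=np.where(cv2.dilate(bad.astype(np.uint8),np.ones((3,3)))>0,0,tt)
        tg.append((r,tt,K,V))
    sc=np.array([.01,.01,.01,.1])
    def cost(v):
        q=np.array(pose)+ (np.r_[v[:2],0,v[2]] if fixz else v)*sc
        return sum(((render(parts,q,K,V,r)-tt)**2).mean() for r,tt,K,V in tg)
    n=3 if fixz else 4
    b=None
    for _ in range(3):
        x0=np.zeros(n) if b is None else b.x
        b=minimize(cost,x0,method='Nelder-Mead',options=dict(initial_simplex=np.vstack([x0]+[x0+.4*e for e in np.eye(n)]),xatol=1e-3,fatol=1e-7))
    v=b.x; q=np.array(pose)+(np.r_[v[:2],0,v[2]] if fixz else v)*sc
    return q,b.fun
E
python3 - <<'E'
from fit import *
T=load('top0');Sd=load('side0')
for nm,parts,pose in(('stop',[foot(),plate()],(.498,-.343,0,np.radians(64))),('fix',[box((-135,-65,0),(135,65,10))],(.571,.184,0,np.radians(78)))):
    for vn,vs in(('top',[T]),('side',[Sd]),('both',[T,Sd])):
        for fz in(True,False):
            if vn!='both' and not fz: continue
            q,f=fit(parts,pose,vs,fz,115 if nm=='stop' else 100,200 if nm=='stop' else 160,True);print(nm,vn,np.round(q[:3],4),round(np.degrees(q[3]),2),round(f,5))
    np.save(f'pics/{nm}.npy',q)
    for p,K,V,n in((*T,'t'),(*Sd,'s')):
        x0,y0,x1,y1=rect(parts,q,K,V)
        im=cv2.resize(p[y0:y1,x0:x1,::-1],None,fx=5,fy=5,interpolation=cv2.INTER_CUBIC)
        if im.shape[1]>800: pass
        for P in parts:
            h=cv2.convexHull(((proj(tf(P,*q),K,V)-[x0,y0]+.5)*5).astype(np.float32)).astype(int);cv2.polylines(im,[h],True,(0,0,255),1)
        cv2.imwrite(f'pics/ov_{nm}_{n}.png',im[:600,:800])
E
```

```text
stop top [ 0.5017 -0.343   0.    ] 64.43 0.00824
stop side [ 0.5021 -0.3466  0.    ] 65.11 0.06096
stop both [ 0.5013 -0.3444  0.    ] 64.14 0.076
stop both [ 0.5011 -0.3426  0.004 ] 64.79 0.07231
fix top [0.5746 0.1896 0.    ] 78.76 0.00669
fix side [0.5763 0.1861 0.    ] 78.49 0.09197
fix both [0.5753 0.1882 0.    ] 78.48 0.10496
fix both [0.5739 0.1874 0.0061] 78.64 0.09841
```

```bash
python3 - <<'E'
import cv2,numpy as np
def cat(l,fn):
    ims=[cv2.imread(f'pics/{x}.png') for x in l];H=max(i.shape[0] for i in ims)
    o=np.hstack([cv2.copyMakeBorder(i,0,H-i.shape[0],0,0,0) for i in ims]);s=min(1,800/o.shape[1],600/o.shape[0]);cv2.imwrite(fn,cv2.resize(o,None,fx=s,fy=s,interpolation=cv2.INTER_AREA))
cat(['ov_stop_t','ov_stop_s'],'pics/ov1.png');cat(['ov_fix_t','ov_fix_s'],'pics/ov2.png')
E
```

```text
(no output)
```

View pics/ov1.png

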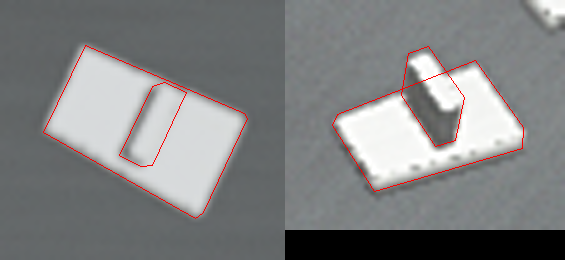

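View pics/ov2.png

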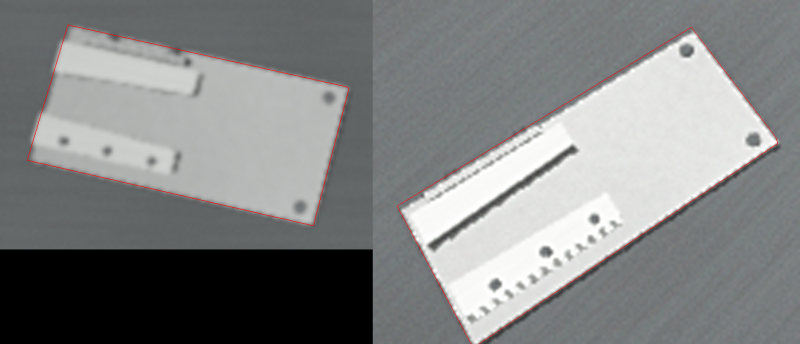

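```bash
python3 - <<'E'
from fit import *
T=load('top0');Sd=load('side0')
import fit as F
g=Sd[0].mean(2);print('side bench',np.median(g[250:300,300:350]),'top bench',np.median(T[0].mean(2)[250:300,200:300]))
for nm,parts,pose in(('stop',[foot(),plate()],(.5015,-.343,0,np.radians(64.5))),('fix',[box((-135,-65,0),(135,65,10))],(.575,.188,0,np.radians(78.6)))):
    # side with closing
    p=np.array(Sd[0]); gg=np.clip((p.mean(2)-135)/(200-135),0,1)
    gg=cv2.morphologyEx(gg.astype(np.float32),cv2.MORPH_CLOSE,np.ones((9,9)) if nm=='stop' else np.ones((7,7)))
    p2=np.repeat((115+gg*85)[...,None],3,2)
    h=np.clip((T[0].mean(2)-(115 if nm=='stop' else 105))/(85 if nm=='stop' else 55),0,1);h=cv2.morphologyEx(h.astype(np.float32),cv2.MORPH_CLOSE,np.ones((7,7)))
    t2=np.repeat((115+h*85)[...,None],3,2)
    Tv=(t2,T[1],T[2]);Sv=(p2,Sd[1],Sd[2])
    for vn,vs,fz in(('top',[Tv],1),('side',[Sv],1),('both',[Tv,Sv],0)):
        q,f=fit(parts,pose,vs,fz,115,200,True);print(nm,vn,np.round(q[:3],4),round(np.degrees(q[3]),2),round(f,5))
E
```

```text
side bench 127.0 top bench 102.0
stop top [ 0.5015 -0.343   0.    ] 64.86 0.00365
stop side [ 0.5029 -0.3468  0.    ] 67.02 0.01287
stop both [ 0.5013 -0.3429  0.004 ] 64.73 0.02024
fix top [0.5747 0.1897 0.    ] 78.7 0.00344
fix side [0.5764 0.1864 0.    ] 78.66 0.00703
fix both [0.5743 0.1877 0.0045] 78.65 0.01326
```

Both cameras agree on how the stop and fixture sit relative to each other, though they differ by about 3.5 mm in absolute position. Stop C is at about (0.502,-0.345) with yaw 64.9°. The fixture is at about (0.5755,0.188) with yaw 78.7°. Next I move above the stop.

```bash
python3 -m jog '[[[0.027,-0.032,0,0,0,-0.021,1],[0.027,-0.032,0,0,0,0,1],[0.027,-0.032,0,0,0,0,1],[0.027,-0.032,0,0,0,0,1],[0.027,-0.032,0,0,0,0,1],[0.027,-0.032,0,0,0,0,1],[0.027,-0.032,0,0,0,0,1],[0.027,-0.032,0,0,0,0,1],[0.027,-0.032,0,0,0,0,1],[0.025,-0.032,0,0,0,0,1]]]'
python3 -m jog '[[[-0.003,-0.04,0,0,0,0,1],[-0.003,-0.04,0,0,0,0,1],[-0.003,-0.04,0,0,0,0,1],[-0.003,-0.04,0,0,0,0,1],[-0.003,-0.04,0,0,0,0,1],[-0.003,-0.04,0,0,0,0,1],[-0.003,-0.04,0,0,0,0,1],[-0.003,-0.04,0,0,0,0,1],[-0.003,-0.04,0,0,0,0,1],[-0.003,-0.04,0,0,0,0,1],[-0.003,-0.04,0,0,0,0,1],[-0.003,-0.04,0,0,0,0,1],[-0.002,-0.04,0,0,0,0,1],[0,-0.04,0,0,0,0,1],[0,-0.04,0,0,0,0,1],[0,-0.042,0,0,0,0,1],[0,0,0,0,0,0,1],[0,0,0,0,0,0,1]]]'
```

```text
t: 1.35
eef_pos: [0.5425, 0.2956, 0.2511]
ee_rot: [3.141, -0.001, -2.01]
force: [0.7, 0.4, -0.7]
width: 0.0874
t: 3.6
eef_pos: [0.5035, -0.345, 0.251]
ee_rot: [3.141, 0.0, -2.01]
force: [-0.1, 0.4, -0.4]
width: 0.0879
```

```bash
python3 -m jog '[[[-0.001,0,-0.04,0,0,0,1],[0,0,-0.04,0,0,0,1],[0,0,-0.04,0,0,0,1],[0,0,-0.03,0,0,0,1],[0,0,0,0,0,0,1]]]'
python3 - <<'E'
from h import *
ims=[]
for n in('top','side'):
    f=snap(n,n+'1'); c=proj([.502,-.345,.05],f['K'],f['view'])[0].astype(int);r=50;print(c-r)
    ims.append(cv2.resize(f['pixels'][c[1]-r:c[1]+r,c[0]-r:c[0]+r,::-1],(400,400),interpolation=cv2.INTER_CUBIC))
cv2.imwrite('pics/h1.png',np.hstack(ims))
E
```

```text
t: 4.22
eef_pos: [0.5016, -0.3435, 0.0996]
ee_rot: [3.137, -0.0, -2.009]
force: [-0.0, -0.7, 0.4]
width: 0.0878
[271 173]
[272 134]
```

View pics/h1.png

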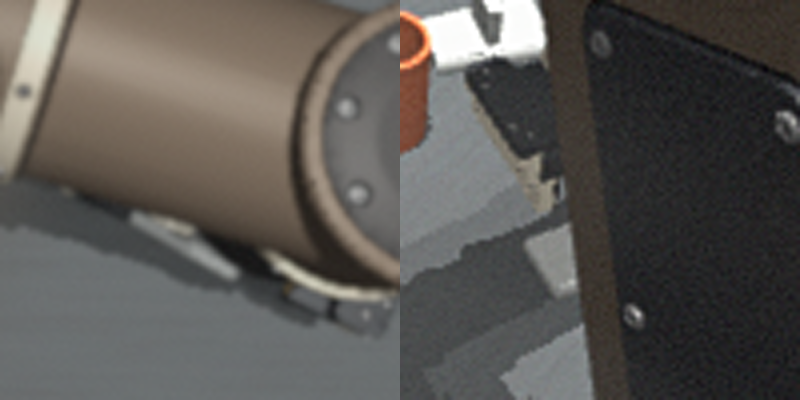

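The arm blocks both close-ups of the stop. I'll descend in small steps while watching the force.

```bash
python3 -m jog '[[[0,-0.001,-0.02,0,0,0,1],[0,0,-0.02,0,0,0,1],[0,0,-0.01,0,0,0,1],[0,0,0,0,0,0,1]]]'
python3 -m jog '[[[0,0,-0.003,0,0,0,1],[0,0,-0.002,0,0,0,1],[0,0,0,0,0,0,1]]]'
```

```text
t: 4.82
eef_pos: [0.5032, -0.3461, 0.0522]
ee_rot: [-3.141, -0.0, -2.009]
force: [0.7, -0.1, 0.5]
width: 0.0876
t: 5.2
eef_pos: [0.5029, -0.3461, 0.0467]
ee_rot: [-3.141, 0.0, -2.01]
force: [-0.0, 0.2, 0.1]
width: 0.088
```

```bash
python3 -m jog '[[[0,0,-0.002,0,0,0,1],[0,0,0,0,0,0,1],[0,0,0,0,0,0,0.4],[0,0,0,0,0,0,0.2],[0,0,0,0,0,0,0],[0,0,0,0,0,0,0],[0,0,0,0,0,0,0],[0,0,0,0,0,0,0]]]' 10
python3 -m jog '[[[0,0,0,0,0,0,0],[0,0,0,0,0,0,0]]]' 40
```

```text
t: 6.2
eef_pos: [0.5029, -0.3461, 0.0446]
ee_rot: [3.142, -0.0, -2.01]
force: [0.6, 1.0, 0.6]
width: 0.033
t: 6.45
eef_pos: [0.503, -0.346, 0.0446]
ee_rot: [-3.141, 0.0, -2.01]
force: [1.0, 2.0, 0.9]
width: 0.0128
```

```bash
python3 -m jog '[[[0,0,0,0,0,0,0],[0,0,0,0,0,0,0],[0,0,0.005,0,0,0,0],[0,0,0.02,0,0,0,0],[0,0,0.04,0,0,0,0],[0,0,0.04,0,0,0,0],[0,0,0.04,0,0,0,0],[0,0,0,0,0,0,0],[0,0,0,0,0,0,0]]]'
```

```text
t: 7.58
eef_pos: [0.5019, -0.3456, 0.1884]
ee_rot: [3.14, 0.001, -2.01]
force: [-0.2, 0.2, -5.6]
width: 0.0112
```

```bash
python3 -m jog '[[[0.005,0.02,0,0,0,0.01,0],[0.005,0.04,0,0,0,0.02,0],[0.005,0.04,0,0,0,0.02,0],[0.005,0.04,0,0,0,0.02,0],[0.005,0.04,0,0,0,0.02,0],[0.005,0.04,0,0,0,0.02,0],[0.005,0.04,0,0,0,0.02,0],[0.005,0.04,0,0,0,0.02,0],[0.005,0.04,0,0,0,0.02,0],[0.005,0.04,0,0,0,0.02,0],[0.005,0.04,0,0,0,0.02,0],[0.005,0.04,0,0,0,0.02,0],[0.003,0.016,0,0,0,0.011,0],[0,0,0,0,0,0,0],[0,0,0,0,0,0,0]]]'
python3 - <<'E'
from h import *
print(monitor.get_state()['eef_pos'])
ims=[]
for n in('top','side'):
    f=snap(n,n+'2'); ims.append(cv2.resize(f['pixels'][...,::-1],(400,300),interpolation=cv2.INTER_AREA))
cv2.imwrite('pics/h2.png',np.hstack(ims))
E
```

```text
t: 9.45
eef_pos: [0.5652, 0.1293, 0.1888]
ee_rot: [3.14, -0.001, -1.769]
force: [0.2, -0.1, -4.2]
width: 0.0116
[0.5651612  0.12930879 0.18877752]
```

View pics/h2.png

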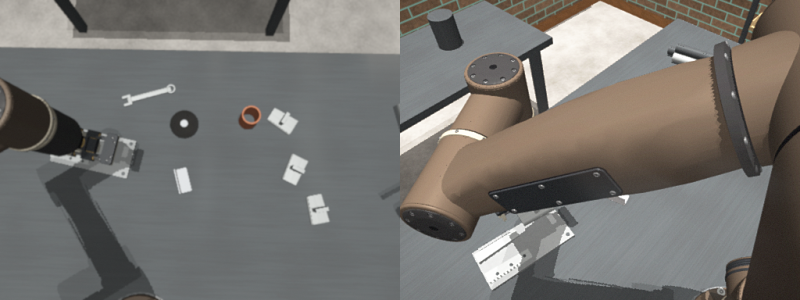

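```bash
python3 -m jog '[[[0,0,-0.03,0,0,0,0],[0,0,-0.04,0,0,0,0],[0,0,-0.03,0,0,0,0],[0,0,-0.015,0,0,0,0],[0,0,0,0,0,0,0],[0,0,0,0,0,0,0]]]'
python3 - <<'E'
from fit import *
print(monitor.get_state()['eef_pos'])
ims=[]
for n in('top','side'):
    f=snap(n,n+'3'); K,V=f['K'],f['view'];c=proj([.565,.16,.03],K,V)[0].astype(int);r=50;c=np.maximum(c,r);print(c-r)
    im=cv2.resize(f['pixels'][c[1]-r:c[1]+r,c[0]-r:c[0]+r,::-1],(400,400),interpolation=cv2.INTER_CUBIC)
    for P in(foot(),plate()):
        h=cv2.convexHull(((proj(tf(P,.5652,.1293,.03,np.radians(78.6)),K,V)-(c-r)+.5)*4).astype(np.float32)).astype(int);cv2.polylines(im,[h],True,(0,0,255),1)
    ims.append(im)
cv2.imwrite('pics/h3.png',np.hstack(ims))
E
```

```text
t: 10.3
eef_pos: [0.5669, 0.1302, 0.0759]
ee_rot: [-3.14, 0.001, -1.769]
force: [0.1, 0.3, -3.2]
width: 0.0115
[0.56686041 0.13015729 0.07587741]
[ 76 145]
[118 251]
```

View pics/h3.png

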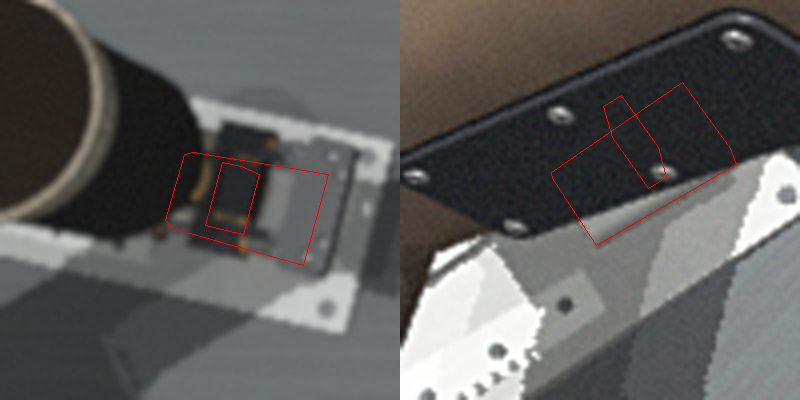

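```bash
python3 - <<'E'
from h import *
p,K,V=load('top3')
q=p[170:235,130:190,::-1].astype(float); q=np.clip((q-40)*1.7,0,255).astype(np.uint8)
cv2.imwrite('pics/h4.png',cv2.resize(q,None,fx=9,fy=9,interpolation=cv2.INTER_CUBIC))
E
```

```text
(no output)
```

View pics/h4.png

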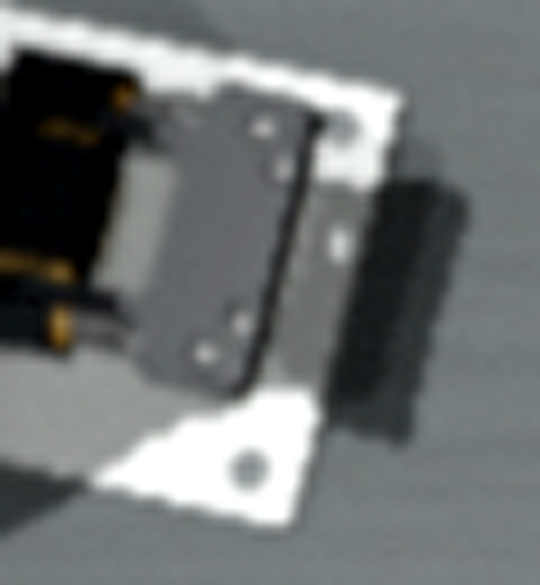

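The body flange hides most of the foot from above, so I'm relying on the relative measurement. I'll correct 1.7 mm sideways and lower by feel.

```bash
python3 -m jog '[[[-0.002,0,-0.006,0,0,0,0],[0,0,-0.006,0,0,0,0],[0,0,-0.004,0,0,0,0],[0,0,0,0,0,0,0],[0,0,0,0,0,0,0]]]'
python3 -m jog '[[[0,0,-0.002,0,0,0,0],[0,0,0,0,0,0,0],[0,0,0,0,0,0,0]]]'
python3 -m jog '[[[0,0,-0.001,0,0,0,0],[0,0,0,0,0,0,0],[0,0,0,0,0,0,0]]]'
```

```text
t: 11.02
eef_pos: [0.564, 0.13, 0.0586]
ee_rot: [-3.142, -0.0, -1.768]
force: [0.4, 0.1, -4.8]
width: 0.0114
t: 11.4
eef_pos: [0.5639, 0.1299, 0.0566]
ee_rot: [-3.142, 0.0, -1.769]
force: [1.2, -0.2, -5.0]
width: 0.0118
t: 11.78
eef_pos: [0.5639, 0.1299, 0.0556]
ee_rot: [3.142, 0.0, -1.769]
force: [0.2, 0.5, -3.7]
width: 0.0119
```

```bash
python3 -m jog '[[[0,0,-0.0005,0,0,0,0],[0,0,0,0,0,0,0],[0,0,0,0,0,0,0]]]'
python3 -m jog '[[[0,0,-0.0005,0,0,0,0],[0,0,0,0,0,0,0],[0,0,0,0,0,0,0]]]'
```

```text
t: 12.15
eef_pos: [0.5639, 0.1299, 0.0551]
ee_rot: [3.142, -0.0, -1.769]
force: [0.2, 0.8, -4.0]
width: 0.0113
t: 12.52
eef_pos: [0.5639, 0.1299, 0.0546]
ee_rot: [-3.142, -0.0, -1.769]
force: [0.1, 0.4, -4.0]
width: 0.0114
```

```bash
cat > st.py <<'E'
from h import *
# force/moment + position in the fixture frame (fixture est .5755,.188, 78.65deg)
s=monitor.get_state();a=np.radians(78.65);xf=np.array([np.cos(a),np.sin(a)]);yf=np.array([-xf[1],xf[0]])
d=s['eef_pos'][:2]-[.5755,.188];f=s['force']
print('along %.1f lat %.1f z %.1f mm | F along %.1f lat %.1f z %.1f | Mz %.2f w %.1f yaw %.2f t %.1f'%(d@xf*1e3,d@yf*1e3,s['eef_pos'][2]*1e3,f[:2]@xf,f[:2]@yf,f[2],s['moment'][2],s['width']*1e3,np.degrees(s['ee_rot'][2])+180,s['t']))
E
python3 st.py
```

```text
along -59.2 lat -0.1 z 54.6 mm | F along 0.4 lat -0.0 z -4.0 | Mz 0.01 w 11.4 yaw 78.67 t 12.5
```

```bash
python3 -m jog '[[[0,0,-0.0005,0,0,0,0],[0,0,0,0,0,0,0],[0,0,0,0,0,0,0]]]';python3 st.py
python3 -m jog '[[[0,0,-0.0005,0,0,0,0],[0,0,0,0,0,0,0],[0,0,0,0,0,0,0]]]'; python3 st.py
```

```text
t: 12.9
eef_pos: [0.5641, 0.1299, 0.0545]
ee_rot: [-3.141, 0.0, -1.768]
force: [-1.7, -1.1, 3.6]
width: 0.012
along -59.2 lat -0.2 z 54.5 mm | F along -1.4 lat 1.5 z 3.6 | Mz 0.03 w 12.0 yaw 78.68 t 12.9
t: 13.28
eef_pos: [0.5642, 0.13, 0.0545]
ee_rot: [-3.141, 0.0, -1.768]
force: [-3.0, -0.5, 9.3]
width: 0.0114
along -59.1 lat -0.3 z 54.5 mm | F along -1.1 lat 2.8 z 9.3 | Mz 0.03 w 11.4 yaw 78.69 t 13.3
```

Contact came at TCP z = 54.5 mm, which is the 10 mm plate height as expected. I'll ease the down-force and start sliding in.

```bash
python3 -m jog '[[[0,0,0.0007,0,0,0,0],[0.001,0.005,0,0,0,0,0],[0.001,0.005,0,0,0,0,0],[0.001,0.005,0,0,0,0,0],[0.001,0.005,0,0,0,0,0],[0,0,0,0,0,0,0]]]';python3 st.py
python3 -m jog '[[[0.001,0.005,0,0,0,0,0],[0.001,0.005,0,0,0,0,0],[0,0,0,0,0,0,0]]]'; python3 st.py
python3 -m jog '[[[0.001,0.005,0,0,0,0,0],[0.001,0.005,0,0,0,0,0],[0,0,0,0,0,0,0]]]'; python3 st.py
```

```text
t: 14.02
eef_pos: [0.5685, 0.151, 0.0545]
ee_rot: [-3.141, 0.001, -1.768]
force: [-1.1, 0.2, 4.2]
width: 0.0119
along -37.7 lat -0.4 z 54.5 mm | F along -0.0 lat 1.1 z 4.2 | Mz -0.00 w 11.9 yaw 78.71 t 14.0
t: 14.4
eef_pos: [0.5704, 0.1608, 0.0545]
ee_rot: [-3.141, 0.001, -1.768]
force: [0.4, 0.2, 4.6]
width: 0.0113
along -27.6 lat -0.3 z 54.5 mm | F along 0.2 lat -0.3 z 4.6 | Mz 0.01 w 11.3 yaw 78.70 t 14.4
t: 14.78
eef_pos: [0.5724, 0.1708, 0.0546]
ee_rot: [-3.141, 0.001, -1.768]
force: [-0.5, 0.4, 5.3]
width: 0.012
along -17.5 lat -0.3 z 54.6 mm | F along 0.3 lat 0.6 z 5.3 | Mz 0.02 w 12.0 yaw 78.70 t 14.8
```

```bash
python3 -m jog '[[[0.001,0.005,0.0004,0,0,0,0],[0.001,0.005,0,0,0,0,0],[0,0,0,0,0,0,0]]]';python3 st.py
python3 -m jog '[[[0.001,0.005,0,0,0,0,0],[0.001,0.005,0,0,0,0,0],[0,0,0,0,0,0,0]]]'; python3 st.py
python3 -m jog '[[[0.001,0.005,0,0,0,0,0],[0,0,0,0,0,0,0]]]'; python3 st.py
python3 -m jog '[[[0.001,0.005,0,0,0,0,0],[0,0,0,0,0,0,0]]]'; python3 st.py
```

```text
t: 15.15
eef_pos: [0.5742, 0.1809, 0.0546]
ee_rot: [-3.141, 0.001, -1.768]
force: [-0.5, 2.0, 1.7]
width: 0.0116
along -7.2 lat -0.1 z 54.6 mm | F along 1.8 lat 0.9 z 1.7 | Mz 0.00 w 11.6 yaw 78.69 t 15.2
t: 15.52
eef_pos: [0.5761, 0.1907, 0.0545]
ee_rot: [-3.141, 0.001, -1.768]
force: [-1.1, 1.7, 0.6]
width: 0.0117
along 2.7 lat -0.0 z 54.5 mm | F along 1.4 lat 1.4 z 0.6 | Mz -0.03 w 11.7 yaw 78.68 t 15.5
t: 15.78
eef_pos: [0.577, 0.1954, 0.0545]
ee_rot: [-3.141, 0.0, -1.768]
force: [-1.3, 1.2, 0.3]
width: 0.012
along 7.6 lat 0.0 z 54.5 mm | F along 1.0 lat 1.5 z 0.3 | Mz -0.04 w 12.0 yaw 78.68 t 15.8
t: 16.02
eef_pos: [0.578, 0.2004, 0.0546]
ee_rot: [-3.141, 0.0, -1.768]
force: [-0.5, 1.6, -0.6]
width: 0.0118
along 12.7 lat -0.0 z 54.6 mm | F along 1.5 lat 0.8 z -0.6 | Mz -0.05 w 11.8 yaw 78.68 t 16.0
```

```bash
for i in 1; do :; done
python3 -m jog '[[[0.001,0.005,0,0,0,0,0],[0,0,0,0,0,0,0]]]'; python3 st.py
python3 -m jog '[[[0.001,0.005,0,0,0,0,0],[0,0,0,0,0,0,0]]]'; python3 st.py
python3 -m jog '[[[0.001,0.005,0,0,0,0,0],[0,0,0,0,0,0,0]]]'; python3 st.py
```

```text
t: 16.27
eef_pos: [0.579, 0.2055, 0.0546]
ee_rot: [-3.141, 0.0, -1.768]
force: [0.2, 1.0, -0.9]
width: 0.0116
along 17.8 lat -0.0 z 54.6 mm | F along 1.0 lat 0.0 z -0.9 | Mz -0.00 w 11.6 yaw 78.68 t 16.3
t: 16.52
eef_pos: [0.5801, 0.2105, 0.0546]
ee_rot: [-3.141, 0.0, -1.768]
force: [0.0, 1.5, -1.3]
width: 0.0117
along 22.9 lat -0.0 z 54.6 mm | F along 1.5 lat 0.3 z -1.3 | Mz 0.02 w 11.7 yaw 78.68 t 16.5
t: 16.77
eef_pos: [0.5812, 0.2154, 0.0546]
ee_rot: [-3.141, 0.0, -1.768]
force: [1.7, 0.6, -2.1]
width: 0.0117
along 28.0 lat -0.2 z 54.6 mm | F along 0.9 lat -1.6 z -2.1 | Mz 0.03 w 11.7 yaw 78.68 t 16.8
```

```bash

python3 -m jog '[[[0.0005,0.0025,-0.0002,0,0,0,0],[0,0,0,0,0,0,0]]]'; python3 st.py
python3 -m jog '[[[0.0005,0.0025,0,0,0,0,0],[0,0,0,0,0,0,0]]]'; python3 st.py
python3 -m jog '[[[0.0005,0.0025,0,0,0,0,0],[0,0,0,0,0,0,0]]]'; python3 st.py
```

```text
t: 17.02
eef_pos: [0.5817, 0.2175, 0.0546]
ee_rot: [-3.141, 0.0, -1.769]
force: [2.2, -1.5, -1.4]
width: 0.0118
along 30.2 lat -0.2 z 54.6 mm | F along -1.1 lat -2.4 z -1.4 | Mz -0.03 w 11.8 yaw 78.67 t 17.0
t: 17.27
eef_pos: [0.5823, 0.22, 0.0546]
ee_rot: [-3.141, 0.0, -1.769]
force: [4.1, -3.1, -1.6]
width: 0.0117
along 32.8 lat -0.4 z 54.6 mm | F along -2.2 lat -4.6 z -1.6 | Mz 0.01 w 11.7 yaw 78.67 t 17.3
t: 17.52
eef_pos: [0.5829, 0.2225, 0.0546]
ee_rot: [-3.141, 0.0, -1.768]
force: [4.7, -2.9, -1.2]
width: 0.0118
along 35.3 lat -0.5 z 54.6 mm | F along -2.0 lat -5.1 z -1.2 | Mz -0.02 w 11.8 yaw 78.68 t 17.5
```

The lateral force of -5 N shows the foot bearing on the fixed rail. I'll relieve it and follow the rail's taper.

```bash

python3 -m jog '[[[0.0004,-0.0001,0,0,0,0,0],[0.0006,0.0024,0,0,0,0,0],[0,0,0,0,0,0,0]]]'; python3 st.py
python3 -m jog '[[[0.0006,0.0024,0,0,0,0,0],[0,0,0,0,0,0,0]]]'; python3 st.py
python3 -m jog '[[[0.0006,0.0024,0,0,0,0,0],[0,0,0,0,0,0,0]]]'; python3 st.py
```

```text
t: 17.9
eef_pos: [0.5835, 0.2248, 0.0546]
ee_rot: [-3.141, 0.0, -1.768]
force: [3.2, -2.8, -0.5]
width: 0.0118
along 37.7 lat -0.6 z 54.6 mm | F along -2.2 lat -3.7 z -0.5 | Mz 0.04 w 11.8 yaw 78.67 t 17.9
t: 18.15
eef_pos: [0.5842, 0.2272, 0.0546]
ee_rot: [-3.141, 0.0, -1.768]
force: [3.4, -1.7, 0.8]
width: 0.012
along 40.1 lat -0.8 z 54.6 mm | F along -1.0 lat -3.7 z 0.8 | Mz -0.05 w 12.0 yaw 78.67 t 18.1
t: 18.4
eef_pos: [0.5847, 0.2296, 0.0546]
ee_rot: [-3.141, 0.0, -1.769]
force: [4.3, -3.3, -0.3]
width: 0.0116
along 42.6 lat -0.9 z 54.6 mm | F along -2.4 lat -4.8 z -0.3 | Mz -0.04 w 11.6 yaw 78.67 t 18.4
```

```bash

python3 -m jog '[[[0.0004,-0.0001,0,0,0,0,0],[0.0006,0.0019,0,0,0,0,0],[0,0,0,0,0,0,0]]]'; python3 st.py
python3 -m jog '[[[0.0006,0.0019,0,0,0,0,0],[0,0,0,0,0,0,0]]]'; python3 st.py
python3 -m jog '[[[0.0006,0.0019,0,0,0,0,0],[0,0,0,0,0,0,0]]]'; python3 st.py
```

```text
t: 18.77
eef_pos: [0.5853, 0.2315, 0.0546]
ee_rot: [3.141, -0.0, -1.769]
force: [-0.9, -1.7, 3.4]
width: 0.0121
along 44.5 lat -1.1 z 54.6 mm | F along -1.9 lat 0.5 z 3.4 | Mz -0.00 w 12.1 yaw 78.67 t 18.8
t: 19.02
eef_pos: [0.586, 0.2335, 0.0545]
ee_rot: [3.141, 0.0, -1.768]
force: [-1.6, -0.9, 3.8]
width: 0.012
along 46.7 lat -1.4 z 54.5 mm | F along -1.2 lat 1.4 z 3.8 | Mz -0.02 w 12.0 yaw 78.68 t 19.0
t: 19.27
eef_pos: [0.5863, 0.2349, 0.0545]
ee_rot: [3.141, -0.001, -1.769]
force: [-2.7, -2.6, 6.7]
width: 0.0118
along 48.2 lat -1.4 z 54.5 mm | F along -3.1 lat 2.2 z 6.7 | Mz 0.00 w 11.8 yaw 78.67 t 19.3
```

```bash

python3 -m jog '[[[0.0002,0.001,0.0004,0,0,0,0],[0,0,0,0,0,0,0]]]'; python3 st.py
python3 -m jog '[[[0.0002,0.001,0,0,0,0,0],[0,0,0,0,0,0,0]]]'; python3 st.py
python3 -m jog '[[[0.0002,0.001,0,0,0,0,0],[0,0,0,0,0,0,0]]]'; python3 st.py
```

```text
t: 19.52
eef_pos: [0.5865, 0.236, 0.0546]
ee_rot: [3.141, -0.001, -1.769]
force: [-2.5, -2.3, 3.5]
width: 0.0117
along 49.2 lat -1.3 z 54.6 mm | F along -2.7 lat 2.0 z 3.5 | Mz -0.05 w 11.7 yaw 78.66 t 19.5
t: 19.77
eef_pos: [0.5866, 0.2366, 0.0546]
ee_rot: [3.141, -0.001, -1.769]
force: [-3.5, -3.8, 3.5]
width: 0.0119
along 49.8 lat -1.4 z 54.6 mm | F along -4.4 lat 2.7 z 3.5 | Mz 0.02 w 11.9 yaw 78.65 t 19.8
t: 20.02
eef_pos: [0.5867, 0.237, 0.0546]
ee_rot: [3.14, -0.002, -1.769]
force: [-2.9, -5.3, 3.6]
width: 0.0119
along 50.3 lat -1.4 z 54.6 mm | F along -5.8 lat 1.8 z 3.6 | Mz 0.02 w 11.9 yaw 78.65 t 20.0
```

The push is rising along the way (-5.8 N), so the wedge has begun. I'll continue in 1 mm commanded steps toward about 16 N.

```bash

python3 -m jog '[[[0.0002,0.001,0,0,0,0,0],[0,0,0,0,0,0,0]]]'; python3 st.py
python3 -m jog '[[[0.0002,0.001,0,0,0,0,0],[0,0,0,0,0,0,0]]]'; python3 st.py
python3 -m jog '[[[0.0002,0.001,0,0,0,0,0],[0,0,0,0,0,0,0]]]'; python3 st.py
```

```text
t: 20.27
eef_pos: [0.5868, 0.2374, 0.0546]
ee_rot: [3.14, -0.003, -1.769]
force: [-4.3, -8.1, 5.2]
width: 0.0117
along 50.7 lat -1.4 z 54.6 mm | F along -8.8 lat 2.6 z 5.2 | Mz -0.04 w 11.7 yaw 78.64 t 20.3
t: 20.52
eef_pos: [0.5869, 0.2378, 0.0546]
ee_rot: [3.14, -0.004, -1.769]
force: [-2.9, -10.7, 5.4]
width: 0.0122
along 51.1 lat -1.4 z 54.6 mm | F along -11.0 lat 0.7 z 5.4 | Mz 0.05 w 12.2 yaw 78.63 t 20.5
t: 20.78
eef_pos: [0.587, 0.2382, 0.0546]
ee_rot: [3.139, -0.005, -1.769]
force: [-2.1, -13.0, 6.6]
width: 0.0118
along 51.5 lat -1.4 z 54.6 mm | F along -13.2 lat -0.5 z 6.6 | Mz 0.04 w 11.8 yaw 78.62 t 20.8
```

```bash

python3 -m jog '[[[0.0002,0.0008,0.0005,0,0,0,0],[0,0,0,0,0,0,0],[0,0,0,0,0,0,0]]]'; python3 st.py; sleep 0; python3 st.py
```

```text
t: 21.15
eef_pos: [0.587, 0.2384, 0.0546]
ee_rot: [3.139, -0.005, -1.77]
force: [-1.1, -15.0, 3.9]
width: 0.0115
along 51.7 lat -1.4 z 54.6 mm | F along -14.9 lat -1.9 z 3.9 | Mz 0.10 w 11.5 yaw 78.60 t 21.1
along 51.7 lat -1.4 z 54.6 mm | F along -14.9 lat -1.9 z 3.9 | Mz 0.10 w 11.5 yaw 78.60 t 21.1
```

```bash

python3 -m jog '[[[0.0002,0.0006,0.0002,0,0,0,0],[0,0,0,0,0,0,0],[0,0,0,0,0,0,0]]]'; python3 st.py; python3 -m jog '[[[0,0,0,0,0,0,0]]]'; python3 st.py
```

```text
t: 21.52
eef_pos: [0.5871, 0.2384, 0.0546]
ee_rot: [3.139, -0.006, -1.77]
force: [-0.4, -16.4, 3.0]
width: 0.0119
along 51.7 lat -1.4 z 54.6 mm | F along -16.1 lat -2.8 z 3.0 | Mz 0.08 w 11.9 yaw 78.59 t 21.5
t: 21.65
eef_pos: [0.5871, 0.2385, 0.0546]
ee_rot: [3.139, -0.006, -1.77]
force: [0.4, -17.6, 3.5]
width: 0.0119
along 51.7 lat -1.4 z 54.6 mm | F along -17.2 lat -3.8 z 3.5 | Mz 0.07 w 11.9 yaw 78.59 t 21.6
```

The measured push is about 17 N. Before opening, I'll back the commanded pose off gently until the push is about zero, so the arm doesn't jump when the jaws release.

```bash

python3 -m jog '[[[-0.0002,-0.001,0,0,0,0,0],[-0.0002,-0.001,0,0,0,0,0],[0,0,0,0,0,0,0],[0,0,0,0,0,0,0]]]'; python3 st.py
python3 -m jog '[[[-0.0002,-0.001,0,0,0,0,0],[-0.0002,-0.001,0,0,0,0,0],[0,0,0,0,0,0,0],[0,0,0,0,0,0,0]]]'; python3 st.py
```

```text
t: 22.15
eef_pos: [0.5871, 0.2383, 0.0546]
ee_rot: [3.14, -0.004, -1.769]
force: [-1.7, -9.5, 0.7]
width: 0.0116
along 51.6 lat -1.5 z 54.6 mm | F along -9.7 lat -0.2 z 0.7 | Mz 0.01 w 11.6 yaw 78.62 t 22.1
t: 22.65
eef_pos: [0.5871, 0.2383, 0.0547]
ee_rot: [3.141, -0.001, -1.769]
force: [0.6, -2.5, -9.2]
width: 0.0119
along 51.6 lat -1.5 z 54.7 mm | F along -2.4 lat -1.1 z -9.2 | Mz -0.03 w 11.9 yaw 78.66 t 22.6
```

```bash

python3 -m jog '[[[-0.0001,-0.0005,-0.0006,0,0,0,0],[0,0,0,0,0,0,0],[0,0,0,0,0,0,0]]]'; python3 st.py
```

```text
t: 23.02
eef_pos: [0.5871, 0.2382, 0.0546]
ee_rot: [3.141, -0.0, -1.769]
force: [-2.3, 0.7, -8.7]
width: 0.0118
along 51.5 lat -1.5 z 54.6 mm | F along 0.3 lat 2.4 z -8.7 | Mz -0.07 w 11.8 yaw 78.66 t 23.0
```

```bash

python3 -m jog '[[[0,0.0002,-0.0006,0,0,0,0],[0,0,0,0,0,0,0],[0,0,0,0,0,0,0]]]'; python3 st.py
```

```text
t: 23.4
eef_pos: [0.5871, 0.2382, 0.0546]
ee_rot: [3.141, -0.0, -1.769]
force: [-5.3, -0.4, -3.4]
width: 0.0118
along 51.5 lat -1.5 z 54.6 mm | F along -1.4 lat 5.2 z -3.4 | Mz 0.02 w 11.8 yaw 78.67 t 23.4
```

```bash

python3 -m jog '[[[-0.0004,0.0001,0,0,0,0,0],[0,0,0,0,0,0,0],[0,0,0,0,0,0,0]]]'; python3 st.py
```

```text
t: 23.78
eef_pos: [0.5871, 0.2382, 0.0546]
ee_rot: [-3.142, -0.0, -1.769]
force: [-4.6, -2.4, -1.7]
width: 0.0119
along 51.5 lat -1.5 z 54.6 mm | F along -3.3 lat 4.1 z -1.7 | Mz -0.03 w 11.9 yaw 78.67 t 23.8
```

```bash

python3 -m jog '[[[0,0,0,0,0,0,0.1],[0,0,0,0,0,0,0.3],[0,0,0,0,0,0,0.5],[0,0,0,0,0,0,0.5],[0,0,0,0,0,0,0.5],[0,0,0,0,0,0,0.5]]]'; python3 st.py
```

```text
t: 24.52
eef_pos: [0.5872, 0.2384, 0.0545]
ee_rot: [-3.141, 0.0, -1.769]
force: [-0.6, 0.1, -0.2]
width: 0.0436
along 51.7 lat -1.6 z 54.5 mm | F along -0.1 lat 0.6 z -0.2 | Mz -0.00 w 43.6 yaw 78.67 t 24.5
```

Released with no residual force. Next I retreat upward and move clear so I can look.

```bash

python3 -m jog '[[[0,0,0.01,0,0,0,0.5],[0,0,0.03,0,0,0,0.5],[0,0,0.05,0,0,0,0.5],[0,0,0.05,0,0,0,0.5],[0,0,0.05,0,0,0,0.5],[-0.02,0.03,0.02,0,0,0,0.5],[-0.03,0.05,0,0,0,0,0.5],[-0.03,0.05,0,0,0,0,0.5],[-0.03,0.05,0,0,0,0,0.5],[-0.03,0.05,0,0,0,0,0.5],[-0.03,0.05,0,0,0,0,0.5],[-0.03,0.05,0,0,0,0,0.5],[-0.03,0.04,0,0,0,0,0.5],[-0.02,0.02,0,0,0,0,0.5],[0,0,0,0,0,0,0.5],[0,0,0,0,0,0,0.5]]]'; python3 st.py
python3 - <<'E'
from fit import *
a=np.radians(78.65);ims=[]
for n in('top','side'):
    f=snap(n,n+'5');K,V=f['K'],f['view'];c=np.maximum(proj([.575,.2,.02],K,V)[0].astype(int),50);r=50
    im=cv2.resize(f['pixels'][c[1]-r:c[1]+r,c[0]-r:c[0]+r,::-1],(400,400),interpolation=cv2.INTER_CUBIC);ims.append(im)
    cv2.imwrite(f'pics/{n}5b.png',f['pixels'][...,::-1])
cv2.imwrite('pics/h5.png',np.hstack(ims))
cv2.imwrite('pics/h6.png',np.hstack([cv2.resize(cv2.imread(f'pics/{n}5b.png'),(400,300),interpolation=cv2.INTER_AREA) for n in('top','side')]))
E
```

```text
t: 26.52
eef_pos: [0.3375, 0.6276, 0.2648]
ee_rot: [-3.141, -0.0, -1.769]
force: [-0.1, 0.4, 0.5]
width: 0.044
along 384.2 lat 319.9 z 264.8 mm | F along 0.4 lat 0.2 z 0.5 | Mz -0.00 w 44.0 yaw 78.66 t 26.5
```

View pics/h5.png

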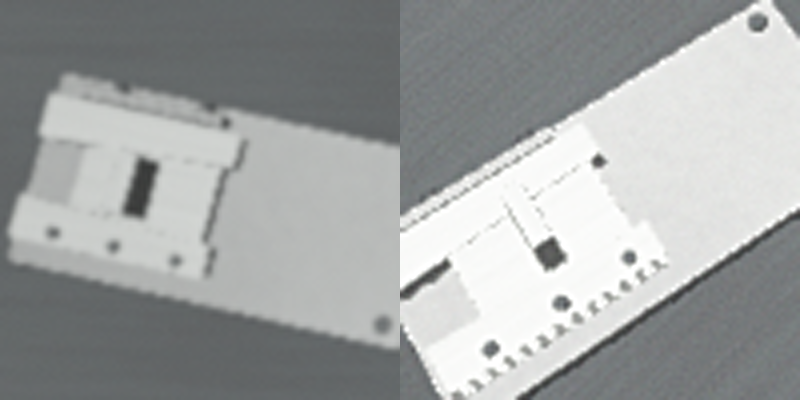

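View pics/h6.png

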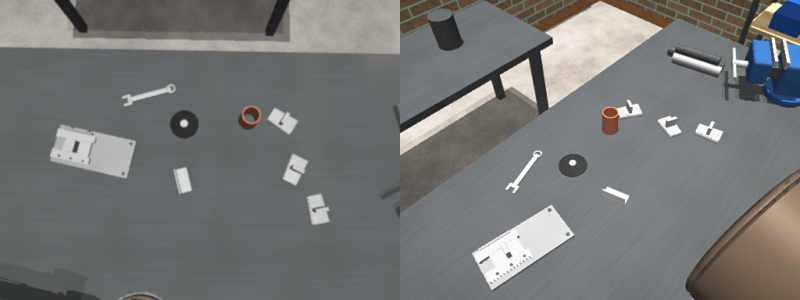

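The picture shows the stop seated flush between the rails: in the top crop the plate is at (142,188) and the wide end sits just inside the mouth near (222,215). The bystanders look unmoved, so I'm handing in.

```bash
python3 - <<'E'
from h import *
a=load('top0')[0].astype(int);b=load('top5')[0].astype(int)
for n,(u,v) in dict(pipe=(318,157),disc=(235,159),sp=(191,120),off=(234,230),A=(361,155),B=(378,216),D=(407,267)).items(): print(n,np.abs(a-b)[v-20:v+20,u-20:u+20].mean().round(2))
from station import job_done
print(job_done())
E
```

```text
pipe 1.02
disc 1.08
sp 0.97
off 0.98
A 0.97
B 0.9
D 0.98
the job is handed in; nothing more can be done
None
```

The stop is wedged in the tapered way and standing by itself, and the job is handed in; no verdict was reported.

**What I did:** I took the look-alike nearest the base and gripped its plate low. I set the foot on the flat half of the plate, narrow end first, and slid it in. Side load against the fixed rail reached about 5 N, and I relieved it on the way. I stopped pushing at a measured 16–17 N along the way, with the stop's origin about 52 mm past the mouth. I then eased the push off, opened the jaws and moved clear. The robot's clock read about 26.5 s before I handed in.

**Last checks:**
- **Stop:** after release the wrist force was about zero. The final pictures show the stop upright between the rails, with its wide end just inside the mouth.
- **Bystanders:** the before and after top views match to within image noise at the pipe, disc, spanner, offcut and the three spare stops.

**Disagreements and gaps:**
- **Cameras:** the two cameras differed by about 3.5 mm in absolute position but agreed on how the stop sat relative to the fixture. The joint fit put heights about 4 mm high, but touching down gave the expected 10 mm plate height.
- **Gripper view:** the gripper hid the stop while held, so alignment going in was judged by force.
- **Push figure:** the 16–17 N includes some drag, because the foot was pressing down on the plate by a few newtons.

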